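Put the two washed tea mugs back together

TASK

The parts of two washed tea mugs stand about on the office desk. Put both mugs back together where they stand, each with the parts of its own colour: first hang the strainer fully home in the mug, then put the lid on it, knob up and properly seated. It is porcelain, so set each part down rather than dropping it, and leave the tape roll, the brass tin and the tea bottle alone.

Things in the scene. Friction and masses are not known exactly. Their poses are not given: they have to be found in the camera images.
- mug_white: white glazed porcelain tea mug, loose, upright, 0.3 kg: 92 mm tall, 70 mm outside diameter, mouth 59 mm inside, wall 5.5 mm. Origin: centre of its underside, z up along the mug's axis. One loop handle towards its +x, reaching 61 mm from the axis, 20 to 78 mm above the underside (below the rim).
- mug_blue: blue glazed porcelain tea mug, loose, upright, 0.3 kg: 92 mm tall, 70 mm outside diameter, mouth 59 mm inside, wall 5.5 mm. Origin: centre of its underside, z up along the mug's axis. One loop handle towards its +x, reaching 61 mm from the axis, 20 to 78 mm above the underside (below the rim).
- strainer_white: white glazed porcelain strainer, loose, upright, open top, 62 mm tall, 0.1 kg. Tapered basket with dark holes: 44 mm across at the foot, 55 mm at 46 mm height. Above, 46 to 62 mm: straight collar, 65 mm outside (grip here, fingers no lower than it), 53 mm inside. Home, the collar lies on the mug's rim, its origin 46 mm above the mug's; the taper centres it. Origin: centre of underside, z up.
- strainer_blue: blue glazed porcelain strainer, loose, upright, open top, 62 mm tall, 0.1 kg. Tapered basket with dark holes: 44 mm across at the foot, 55 mm at 46 mm height. Above, 46 to 62 mm: straight collar, 65 mm outside (grip here, fingers no lower than it), 53 mm inside. Home, the collar lies on the mug's rim, its origin 46 mm above the mug's; the taper centres it. Origin: centre of underside, z up.
- lid_white: white glazed porcelain lid, loose, knob up, 0.09 kg. From below: tapered skirt 7 mm deep, 42 mm across at its bottom, 50 mm at its top; disc 69 mm across, 7 to 13 mm height; central upright knob 19 to 20 mm across, 13 to 33 mm height (grip here). Home, the skirt is in the strainer's collar and the disc on the collar's top: origin 55 mm above the strainer's. Origin: centre of underside, z up.
- lid_blue: blue glazed porcelain lid, loose, knob up, 0.09 kg. From below: tapered skirt 7 mm deep, 42 mm across at its bottom, 50 mm at its top; disc 69 mm across, 7 to 13 mm height; central upright knob 19 to 20 mm across, 13 to 33 mm height (grip here). Home, the skirt is in the strainer's collar and the disc on the collar's top: origin 55 mm above the strainer's. Origin: centre of underside, z up.
- tape_roll: bystander: yellow roll of adhesive tape lying flat, loose, 92 mm outside diameter, 24 mm high. Origin: centre of its underside.
- brass_tin: bystander: round brass tin, loose, 73 mm diameter, 42 mm high. Origin: centre of its underside.
- tea_bottle: bystander: clear tea bottle with a steel cap standing upright at the right, loose, 66 mm diameter, 182 mm tall. Origin: centre of its underside.
Not all that is in view belongs to the job. What is shaped like the lid_blue but orange is not meant.

How it is judged (in metres and radians):
At the end, for the whole second after the job is handed in: In each mug hangs its own-colour strainer (within 6 mm of the axis, origin 42-49.5 mm above the mug's), on it that colour's lid (within 6 mm, origin 51-58.5 mm above the strainer's); tilts under 0.08 rad; mugs within 40 mm of where they stood; all released and at rest (under 0.02 m/s) (horizontal distance between strainer_white and mug_white below 0.006 m and z of strainer_white in the frame of mug_white between 0.042 and 0.0495 m and angle between each of strainer_white, lid_white, mug_white, strainer_blue, lid_blue, mug_blue's own z axis and vertical below 0.08 rad and horizontal distance between lid_white and strainer_white below 0.006 m and z of lid_white in the frame of strainer_white between 0.051 and 0.0585 m and distance of each of mug_white, mug_blue from where it was at the start of the episode below 0.04 m and linear speed of each of mug_white, strainer_white, lid_white, mug_blue, strainer_blue, lid_blue below 0.02 m/s and horizontal distance between strainer_blue and mug_blue below 0.006 m and z of strainer_blue in the frame of mug_blue between 0.042 and 0.0495 m and horizontal distance between lid_blue and strainer_blue below 0.006 m and z of lid_blue in the frame of strainer_blue between 0.051 and 0.0585 m); the robot touches nothing.
It fails at once if a lid is set on its mug or strainer before that strainer is home in its mug (((contact force between lid_white and mug_white above 0.3 N or contact force between lid_white and strainer_white above 0.3 N) and (horizontal distance between lid_white and mug_white below 0.03 m or horizontal distance between lid_white and strainer_white below 0.03 m) and (z of strainer_white in the frame of mug_white above 0.056 m or horizontal distance between strainer_white and mug_white above 0.02 m)) or ((contact force between lid_blue and mug_blue above 0.3 N or contact force between lid_blue and strainer_blue above 0.3 N) and (horizontal distance between lid_blue and mug_blue below 0.03 m or horizontal distance between lid_blue and strainer_blue below 0.03 m) and (z of strainer_blue in the frame of mug_blue above 0.056 m or horizontal distance between strainer_blue and mug_blue above 0.02 m))).
It fails at once if a strainer or lid is dropped (it moves faster than 0.5 m/s with no finger on it) ((linear speed of strainer_white above 0.5 m/s and contact force between the fingers and strainer_white below 0.05 N) or (linear speed of lid_white above 0.5 m/s and contact force between the fingers and lid_white below 0.05 N) or (linear speed of strainer_blue above 0.5 m/s and contact force between the fingers and strainer_blue below 0.05 N) or (linear speed of lid_blue above 0.5 m/s and contact force between the fingers and lid_blue below 0.05 N)).
It fails at once if the tape roll, the brass tin or the tea bottle is shifted by more than 30 mm (distance of any of tape_roll, brass_tin, tea_bottle from where it was at the start of the episode above 0.03 m).
It also fails if it takes over 131 s, if anything falls off the work surface, if the arm or the gripper's body presses on something with over 40 N, if the wrist force passes 120 N, or if a joint passes its speed limit or range.

ROBOT

A 6-joint arm with a two-finger parallel gripper is mounted at the origin on the work surface. World frame = base frame: x ahead of the robot, y to its left, z up, the work surface at z = 0. Lengths are in mm, angles in rad, forces in N, time in s.
With the tool pointing down it reaches from about 225 to 875 mm from the base axis. Payload 3.4 kg.
Tool frame: the origin (TCP) lies between the finger pads; the fingertips stand 17 mm ahead of it and the grasp point (between the pads) lies 2 mm behind it (robot.tip_reach is the distance from the TCP to the fingertips, in mm); z points along the fingers, y is the line along which they close (so a half turn about z gives the same grasp; the last joint's range is limited). The gripper opens to 85 mm and grips with 20 to 120 N. Pads are 22 mm wide; open, the fingers measure 114 mm over their backs; the gripper's body (76 mm by 85 mm) begins 54 mm behind the grasp point. The pads swing forward as they close: fully open they stand 13 mm farther back than shut.
Start: joints at [-1.252, 0.276, 1.505, -0, 1.361, -0.121], TCP at [244.814, -520.314, 248.328] pointing down, gripper open.
Joint ranges: [-2.89, 2.89], [-0.75, 2.08], [0.22, 2.7], [-1.18, 4.32], [0.11, 2.71], [-2.7, 2.7]. Speed limits (rad/s): [2.57, 2.57, 3.14, 3.14, 3.14, 3.14].

INTERFACE

Orientations are given as a unit quaternion [w, x, y, z].
In Python, from bench import robot gives the robot as it stands.
- The arm moves only by the tool jog_arm, never from a script. Its argument "targets" is a list that holds one entry, the list of rows, each a list of 4 numbers: the shift along the tool's x, y, z in m, then the turn about the tool's z in rad. A call has 1 to 8 rows; each row shifts and turns the commanded pose from where the row before left it, along the tool's axes as they then stand; what a row does not reach is not made up. A row lasts 1/8 s, in which the tool goes at most 62.5 mm and 10.7 degrees, less where a joint would pass 70% of its speed; a pose out of reach is approached as far as the arm can. A call is refused whole if a number of a shift passes 0.0625 or a number of a turn 0.188, either way. A call with a gripper value outside its range is refused whole. "gripper" is the opening, from 0 (shut) to 1 (fully open), set as the call begins (left out, the last holds). The fingers move at their own pace and stop on an object; "squeeze" is the grip in N (left out, the last holds). Time passes only in rows, so rows that do not move let the fingers close. It gives the time, the measured TCP pose, the force, the opening and the grip force at its end, in the units of the state.
- robot.observe(): the state, without advancing time (a new reading comes with each control period).
- robot.grab_frame(name): name is "scene" or "top"; returns a dict with "pixels" (384x512x3 uint8, red, green, blue), "depth" (384x512 float32, mm along the optical axis (not along the pixel's ray), 0 where there is no reading), "K" (3x3 intrinsics, pixels), "world_to_cam" (4x4, takes a point from world to camera coordinates). Camera axes: x right, y down, z forward; pixel columns grow to the right and rows downward; lengths in mm; the calibration is good to about 2 mm. A picture is of the moment at which its call begins.
- robot.close_job(): hands the job in; it is judged then, once.
Trained networks look in a picture, given as the dict that the camera call returned (one of the last four; its "shot" number tells which), for a name from the list of things; names that differ only in an ending like _2 or _b are one class to them, and where a whole thing is asked for, a point or a joint stands for the part that bears it (a point fixed in the world has none). Each returns a list of dicts, best first, with "p" (0 to 1); they miss things now and then, are a little off and sometimes report something else, mostly with a low value. They report only what shows in the picture. A call takes as long as a camera call. They do not tell look-alikes from the thing itself.
- robot.find_in(picture, name): "bbox" ([left, top, right, bottom] in pixels, round what is visible of it).
- robot.cut_out(picture, name): "mask" (384x512 bool, what is visible of it) and "bbox" ([left, top, right, bottom] in pixels, round what is visible of it).
- robot.spot_point(picture, name): "xy" ([column, row] in pixels: a listed point, or the origin of a listed thing).
The state is a dict: "t": time; "joint_positions": joint angles; "qd": joint speeds; "joint_torque": joint torques, N m; "ee_pos": TCP position; "tcp_rot": TCP orientation; "force": force on the tool from outside, world axes, zero at the start; "torque": the same for the moment, N m; "grip_width": finger opening in mm; "grip_force": force on a finger pad.
Only numpy, scipy, OpenCV 4.12 (cv2) and the standard library are available. Lean on these libraries where they do the work, as an engineer would, in place of code of your own. Each camera call takes 0.05 s, during which the arm holds its last target. There are 200 camera calls.

## Working session

There is one attempt and no reset: what is moved stays moved. The work goes in short steps, Python scripts to look and compute and a tool call to move; the robot and the scene stay as the last step left them, time stands still between calls to the robot, and variables do not carry over. Pictures are saved under pics/ and viewed, at most 14 in all, crops included, and the job is handed in when it is done.

Besides the shell and the picture viewer there is one more tool, called after "Call:" as name([rows], argument=value, ...), one row to a line, values as JSON. jog_arm: Moves the arm, as the interface text tells. Its arguments: {"type":"object","properties":{"targets":{"type":"array","items":{"type":"array","items":{"type":"array","items":{"type":"number"}}}},"gripper":{"type":"number"},"squeeze":{"type":"number"}},"required":["targets"]}

```bash
mkdir -p pics; ls; python3 - <<'E'
from bench import robot
import cv2,numpy as np
for n in ("top","scene"):
    f=robot.grab_frame(n); cv2.imwrite(f"pics/{n}0.png",cv2.resize(f["pixels"][:,:,::-1],(768,576)))
    T=f["world_to_cam"]; print(n,f["K"].round(1).tolist(),(-T[:3,:3].T@T[:3,3]).round(), T[:3,:3].round(3).tolist(), f["shot"])
    for nm in "mug_white mug_blue strainer_white strainer_blue lid_white lid_blue tape_roll brass_tin tea_bottle".split():
        for d in robot.cut_out(f,nm)[:3]:
            m=d["mask"]; print(n,nm,round(d["p"],2),np.round(d["bbox"]).tolist(), "rgb",f["pixels"][m].mean(0).round().tolist())
print(robot.observe())
E
```

```text
pics
top [[360.0, 0.0, 257.8], [0.0, 360.0, 193.5], [0.0, 0.0, 1.0]] [ 409. -119. 1084.] [[0.025, -1.0, 0.016], [-0.988, -0.027, -0.149], [0.15, -0.012, -0.989]] 1
top mug_white 0.82 [302.0, 255.0, 337.0, 279.0] rgb [101.0, 97.0, 89.0]
top mug_blue 0.6 [155.0, 220.0, 188.0, 248.0] rgb [33.0, 50.0, 65.0]
top strainer_white 0.69 [235.0, 223.0, 263.0, 245.0] rgb [120.0, 118.0, 110.0]
top strainer_blue 0.73 [97.0, 167.0, 124.0, 189.0] rgb [32.0, 49.0, 65.0]
top lid_white 0.64 [98.0, 246.0, 122.0, 273.0] rgb [152.0, 154.0, 144.0]
top lid_blue 0.89 [164.0, 159.0, 187.0, 184.0] rgb [57.0, 82.0, 105.0]
top lid_blue 0.84 [201.0, 170.0, 223.0, 191.0] rgb [160.0, 83.0, 2.0]
top lid_blue 0.65 [178.0, 124.0, 199.0, 147.0] rgb [154.0, 83.0, 18.0]
top tape_roll 0.76 [301.0, 175.0, 328.0, 201.0] rgb [124.0, 119.0, 34.0]
top tea_bottle 0.93 [386.0, 195.0, 434.0, 224.0] rgb [94.0, 88.0, 79.0]
scene [[394.1, 0.0, 256.3], [0.0, 394.1, 191.6], [0.0, 0.0, 1.0]] [1172.  313. 1185.] [[-0.555, 0.832, 0.002], [0.69, 0.462, -0.558], [-0.465, -0.308, -0.83]] 2
scene mug_white 0.85 [227.0, 126.0, 252.0, 149.0] r
[... 864 characters left out ...]
int_positions': array([-1.25205501e+00,  2.75867024e-01,  1.50488886e+00,  7.91640662e-06,
        1.36067945e+00, -1.20978523e-01]), 'qd': array([-1.46206338e-04,  5.71518300e-04, -6.79589475e-04,  8.32494173e-04,
        1.06767693e-03, -5.28967640e-05]), 'joint_torque': array([ 6.61664626e-05, -4.16659999e+01, -2.46099937e+01, -1.25965530e-04,
        2.59274175e-04,  1.64598481e-05]), 'ee_pos': array([ 244.79096217, -520.33540115,  248.35128389]), 'tcp_rot': array([7.78925916e-05, 9.75928186e-01, 2.18092112e-01, 1.16175460e-05]), 'force': array([0.39733764, 0.65652639, 0.05573649]), 'torque': array([0.02337725, 0.01935292, 0.01105675]), 'grip_force': 0.0, 'grip_width': 85.52708035234917}
```

View pics/top0.png

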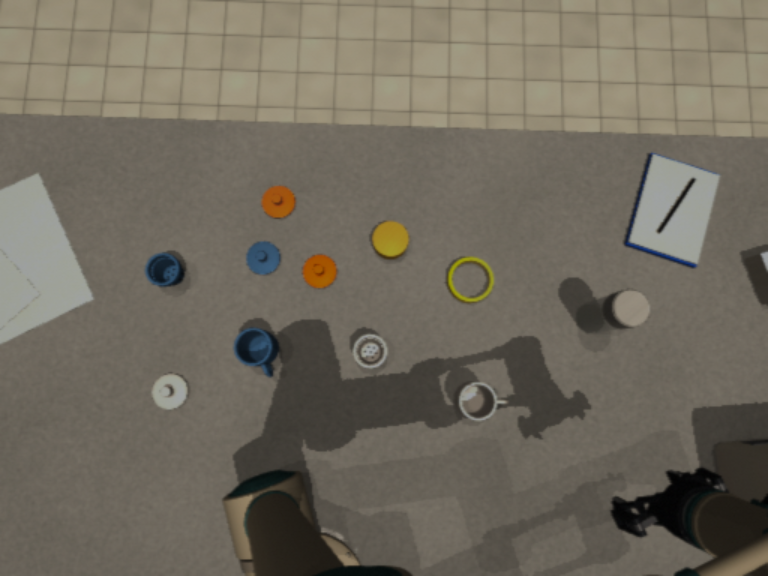

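View pics/scene0.png

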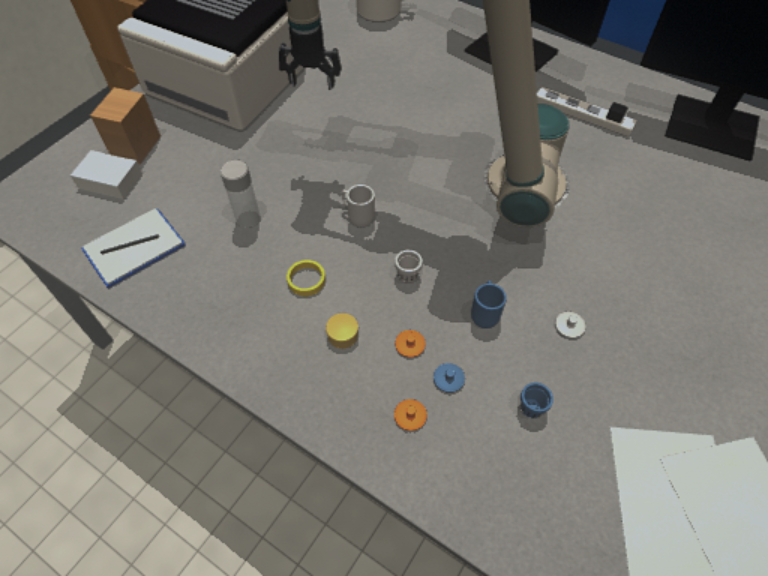

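The top view (768×576 px) shows the white mug at (478,401) with its handle to the right and the blue mug at (257,348) with its handle down. The white strainer is at (370,351) and the blue one at (165,270). The white lid is at (170,392) and the blue lid at (263,258). There are two orange decoys at (279,201) and (320,271). The tape is at (471,280), the tin at (390,240) and the bottle at (628,309). Next I fit their circles from depth.

```bash
cat > h.py <<'E'
from bench import robot
import numpy as np, cv2
from scipy.optimize import least_squares
def cloud(f):
    K,T=f["K"],f["world_to_cam"]; d=f["depth"]; v,u=np.indices(d.shape)
    P=np.stack([(u-K[0,2])/K[0,0]*d,(v-K[1,2])/K[1,1]*d,d],-1)
    return (P-T[:3,3])@T[:3,:3]
def proj(f,p):
    q=f["world_to_cam"][:3,:3]@np.array(p,float)+f["world_to_cam"][:3,3]; q=f["K"]@q; return q[:2]/q[2]
def ray(f,uv,z):
    K,T=f["K"],f["world_to_cam"]; R=T[:3,:3]; c=-R.T@T[:3,3]
    d=R.T@np.linalg.solve(K,[uv[0],uv[1],1]); return c+d*(z-c[2])/d[2]
E
cat > m.py <<'E'
from h import *
# name: (top px in 512 scale, top ring height, radius)
O=dict(mug_white=(319,267,92,35),mug_blue=(171,232,92,35),strainer_white=(247,234,62,32.5),strainer_blue=(110,180,62,32.5),lid_white=(113,261,13,34.5),lid_blue=(175.5,172,13,34.5),tape=(314,187,24,46),tin=(260,160,42,36.5),bottle=(419,206,182,33),or1=(186,134,13,34.5),or2=(213,181,13,34.5))
F=[robot.grab_frame(n) for n in("top","scene")]
C=[cloud(f) for f in F]
for n,(u,v,h,r) in O.items():
    s=ray(F[0],(u,v),h)[:2]; out=[]
    for c in C:
        P=c.reshape(-1,3); c0=s.copy()
        for k in range(4):
            m=(np.abs(P[:,2]-h)<7)&(np.hypot(*(P[:,:2]-c0).T)<r+(12 if k<2 else 5)); Q=P[m]
            if len(Q)<8: break
            # centre of top disc/ring: bounding-circle fit on outer points
            a=np.arctan2(*(Q[:,:2]-c0).T[::-1]); b=((a+np.pi)/(2*np.pi)*24).astype(int); d=np.hypot(*(Q[:,:2]-c0).T)
            E=np.array([Q[b==i][np.argmax(d[b==i])] for i in np.unique(b)])
            c0=least_squares(lambda x:np.hypot(E[:,0]-x[0],E[:,1]-x[1])-r+1,c0,loss="soft_l1").x
        res=np.abs(np.hypot(*(E[:,:2]-c0).T)-r).mean() if len(Q)>=8 else -1
        out.append((c0.round(1).tolist(),len(Q),np.round(np.median(Q[:,2]),1) if len(Q) else None,round(float(res),1)))
    print(n,s.round(),out)
# handle directions of mugs
for n in("mug_white","mug_blue"):
    c0=ray(F[0],O[n][:2],92)[:2]
    for c in C:
        P=c.reshape(-1,3); d=np.hypot(*(P[:,:2]-c0).T); m=(P[:,2]>25)&(P[:,2]<80)&(d>45)&(d<65); Q=P[m][:,:2]-c0
        if len(Q): print(n,len(Q),np.degrees(np.arctan2(*Q.mean(0)[::-1])).round())
E
python3 m.py
```

```text
mug_white [ 362. -302.] [([361.5, -298.6], 170, np.float64(91.8), 0.9), ([361.4, -297.6], 110, np.float64(92.0), 1.2)]
mug_blue [446. 104.] [([448.9, 112.0], 167, np.float64(92.3), 1.0), ([449.0, 114.3], 133, np.float64(92.5), 0.8)]
strainer_white [ 447. -104.] [([448.0, -101.0], 139, np.float64(62.5), 1.0), ([448.4, -99.2], 111, np.float64(61.8), 1.1)]
strainer_blue [591. 294.] [([592.5, 300.6], 161, np.float64(62.0), 0.9), ([592.8, 302.6], 151, np.float64(62.4), 0.8)]
lid_white [361. 284.] [([362.0, 286.8], 400, np.float64(13.2), 0.7), ([361.7, 287.7], 241, np.float64(14.4), 1.3)]
lid_blue [630. 119.] [([631.8, 121.6], 359, np.float64(13.2), 1.0), ([631.0, 122.9], 282, np.float64(13.9), 1.1)]
tape [ 593. -299.] [([597.2, -296.8], 251, np.float64(24.4), 0.7), ([597.2, -295.1], 190, np.float64(24.7), 1.0)]
tin [ 667. -135.] [([671.1, -134.2], 456, np.float64(41.5), 0.9), ([671.9, -132.6], 333, np.float64(42.2), 1.2)]
bottle [ 524. -540.] [([527.4, -542.7], 521, np.float64(182.1), 1.0), ([529.5, -540.4], 213, np.float64(182.9), 1.8)]
or1 [750.  94.] [([750.5, 97.3], 341, np.float64(13.2), 1.0), ([749.2, 98.9], 320, np.float64(13.6), 1.2)]
or2 [605.   4.] [([607.3, 6.5], 355, np.float64(13.0), 1.3), ([607.5, 7.9], 249, np.float64(13.8), 1.3)]
mug_white 10 -89.0
mug_white 19 -90.0
mug_blue 16 -158.0
mug_blue 10 72.0
```

Call:
jog_arm([
  [[0,0,0,0.147],[0,0,0,0.147],[0,0,0,0.1457],[0.025,-0.054,0,0],[0.025,-0.054,0,0],[0.025,-0.054,0,0],[0.025,-0.054,0,0],[0.025,-0.054,0,0]],
], gripper=1, squeeze=30)

```text
t: 2.1
ee_pos: [370.4, -248.6, 248.5]
tcp_rot: [0.0, 1.0, -0.0, 0.0]
force: [0.1, 0.6, 0.4]
grip_width: 85.4
grip_force: 0.0
```

```bash
python3 -c "
from bench import robot
print(robot.tip_reach, robot.observe()['joint_positions'].round(3))"
```

```text
17.0 [-0.748  0.079  1.757  0.     1.305  0.824]
```

Call:
jog_arm([
  [[0.026,-0.0495,0,0],[0.026,-0.0495,0,0],[0.0257,-0.0495,0,0],[0,0,0.05,0],[0,0,0.05,0],[0,0,0.04,0],[0,0,0.02,0],[0,0,0,0]],
])

```text
t: 3.1
ee_pos: [446.4, -101.4, 87.1]
tcp_rot: [-0.001, 1.0, 0.0, -0.002]
force: [0.7, -0.2, 0.2]
grip_width: 85.4
grip_force: 0.0
```

```bash
python3 - <<'E'
from h import *
o=robot.observe(); print(o['ee_pos'])
f=robot.grab_frame("scene"); c=cloud(f)
u,v=proj(f,[448,-100,80]); print(u,v)
im=f["pixels"][int(v)-55:int(v)+55,int(u)-70:int(u)+70,::-1]
cv2.imwrite("pics/s1.png",cv2.resize(im,None,fx=5,fy=5,interpolation=cv2.INTER_CUBIC))
E
```

```text
[ 446.43052005 -101.36534862   87.08622617]
272.21789522574727 170.66356746279732
```

View pics/s1.png

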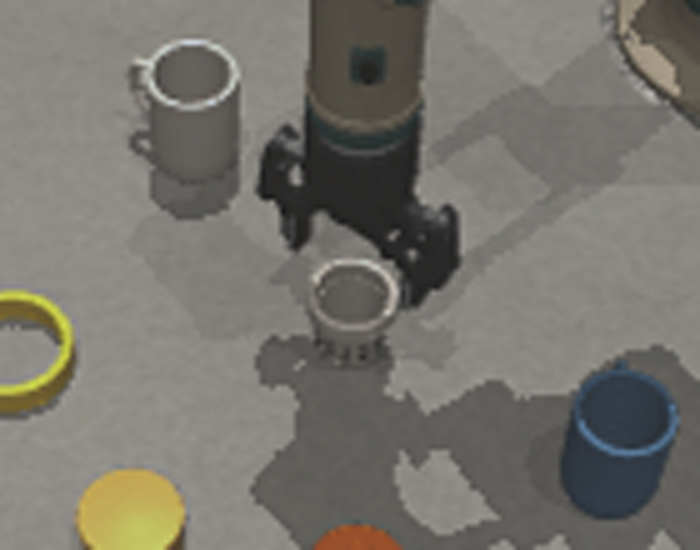

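The crop shows the open gripper straddling the white strainer, whose ring is at about (355,290), with the fingertips beside and above the collar. I'll measure the tip height from depth.

```bash
python3 - <<'E'
from h import *
f=robot.grab_frame("scene"); P=cloud(f); e=robot.observe()['ee_pos'];print(e)
d=P-e; px=f["pixels"].max(-1)
for s in(-1,1):
    m=(abs(d[...,0])<25)&(s*d[...,1]>36)&(s*d[...,1]<65)&(P[...,2]>50)&(P[...,2]<170)&(px<70)
    z=P[m][:,2]; print(s,m.sum(),np.sort(z)[:12].round(1), P[m][np.argsort(z)[:4]].round(0).tolist())
E
```

```text
[ 448.12712188 -102.05186143   88.93115253]
-1 83 [ 89.4  90.5  90.5  91.2  94.8  96.2  99.1 102.  102.8 102.9 103.1 103.2] [[451.0, -145.0, 89.0], [446.0, -144.0, 90.0], [443.0, -146.0, 91.0], [449.0, -147.0, 91.0]]
1 80 [ 97.4  97.8  98.9 103.5 104.  104.3 104.7 108.3 109.  109.  112.4 114.3] [[451.0, -47.0, 97.0], [455.0, -53.0, 98.0], [454.0, -50.0, 99.0], [457.0, -56.0, 103.0]]
```

Call:
jog_arm([
  [[0,-0.0015,0.016,0],[0,0,0.012,0],[0,0,0.004,0],[0,0,0,0],[0,0,0,0]],
])

```text
t: 3.82
ee_pos: [447.9, -100.5, 56.7]
tcp_rot: [0.0, 1.0, 0.0, 0.0]
force: [-0.3, 0.2, 0.4]
grip_width: 85.8
grip_force: 0.0
```

Call:
jog_arm([
  [[0,0,0,0],[0,0,0,0],[0,0,0,0],[0,0,0,0],[0,0,0,0],[0,0,0,0]],
], gripper=0.6, squeeze=25)

```text
t: 4.58
ee_pos: [447.8, -100.5, 56.9]
tcp_rot: [0.0, 1.0, 0.0, 0.001]
force: [-1.1, -0.2, 5.7]
grip_width: 63.8
grip_force: 26.9
```

Call:
jog_arm([
  [[0,0,-0.008,0],[0,0,-0.02,0],[0,0,-0.03,0],[0,0,-0.03,0],[0,0,-0.027,0],[0,0,0,0]],
], squeeze=40)

```text
t: 5.32
ee_pos: [448.7, -100.7, 173.1]
tcp_rot: [0.001, 1.0, 0.0, 0.002]
force: [-0.4, 1.3, -2.6]
grip_width: 63.2
grip_force: 44.3
```

Call:
jog_arm([
  [[-0.006,0.014,0,0],[-0.013,0.03,0,0],[-0.015,0.034,0,0],[-0.015,0.034,0,0],[-0.015,0.034,0,0],[-0.014,0.032,0,0],[-0.006,0.014,0,0],[0,0,0,0]],
])

```text
t: 6.32
ee_pos: [362.6, -292.6, 170.3]
tcp_rot: [-0.001, 1.0, -0.001, -0.001]
force: [-0.1, 0.2, -0.8]
grip_width: 63.0
grip_force: 44.4
```

```bash
python3 - <<'E'
from h import *
e=robot.observe()['ee_pos'];print(e)
for n in("top","scene"):
    f=robot.grab_frame(n); P=cloud(f)
    u,v=proj(f,[361.5,-298,120]); im=f["pixels"][int(v)-50:int(v)+50,int(u)-50:int(u)+50,::-1]
    im=cv2.resize(im,(400,400),interpolation=cv2.INTER_CUBIC); A=im if n=="top" else np.hstack([A,im])
    d=np.hypot(P[...,0]-e[0],P[...,1]-e[1]); px=f["pixels"].min(-1)
    m=(d<40)&(P[...,2]>97)&(P[...,2]<190)&(px>75)
    Q=P[m]; print(n,len(Q),Q[:,2].min() if len(Q) else 0,Q[:,2].max() if len(Q) else 0,np.percentile(Q,[2,50,98],axis=0).round().tolist())
cv2.imwrite("pics/s2.png",A)
E
```

```text
[ 362.62847992 -292.56609004  170.33989589]
top 35 116.2057774790069 178.22398425758993 [[338.0, -292.0, 117.0], [385.0, -281.0, 175.0], [394.0, -267.0, 178.0]]
scene 231 97.80718020336431 189.55753905121142 [[336.0, -320.0, 117.0], [368.0, -298.0, 160.0], [395.0, -263.0, 180.0]]
```

View pics/s2.png

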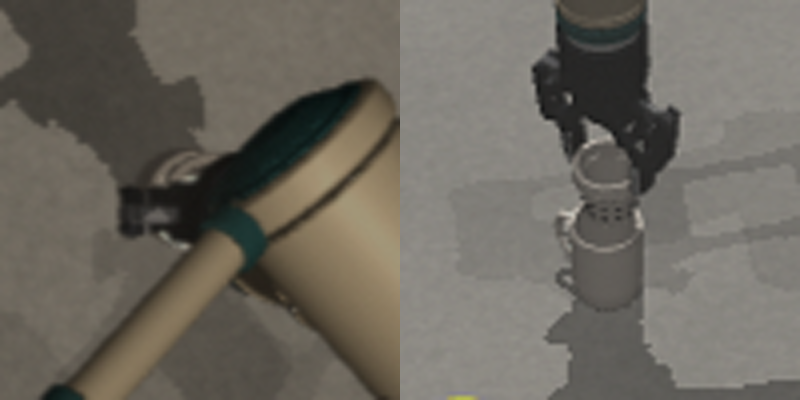

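Right crop: the strainer hangs upright at (605,175), directly above the mug mouth at (608,230).

Call:
jog_arm([
  [[-0.001,0.0055,0,0],[0,0,0.012,0],[0,0,0.015,0],[0,0,0.015,0],[0,0,0.01,0],[0,0,0.006,0],[0,0,0.004,0],[0,0,0,0]],
])

```text
t: 7.42
ee_pos: [362.5, -297.8, 109.3]
tcp_rot: [0.0, 1.0, 0.0, 0.0]
force: [0.5, -0.9, -1.7]
grip_width: 63.0
grip_force: 44.4
```

Call:
jog_arm([
  [[-0.001,0,0.003,0],[0,0,0.002,0],[0,0,0.001,0],[0,0,0,0],[0,0,0,0]],
])

```text
t: 8.05
ee_pos: [361.5, -297.9, 103.4]
tcp_rot: [0.0, 1.0, 0.0, 0.0]
force: [-0.4, -0.4, -1.7]
grip_width: 62.8
grip_force: 44.4
```

Call:
jog_arm([
  [[0,0,0.0007,0],[0,0,0.0007,0],[0,0,0,0]],
])

```text
t: 8.43
ee_pos: [361.6, -297.9, 103.2]
tcp_rot: [0.0, 1.0, 0.0, 0.0]
force: [-2.2, 2.1, 9.4]
grip_width: 63.4
grip_force: 49.0
```

Call:
jog_arm([
  [[0,0,0,0],[0,0,0,0],[0,0,0,0],[0,0,0,0]],
], gripper=1)

```text
t: 8.93
ee_pos: [361.5, -297.8, 101.7]
tcp_rot: [-0.0, 1.0, 0.0, -0.0]
force: [-0.5, 0.7, -0.2]
grip_width: 85.4
grip_force: 0.0
```

Call:
jog_arm([
  [[0,0,-0.01,0],[0,0,-0.03,0],[0,0,-0.05,0],[0,0,-0.05,0],[0,-0.05,0,0],[0,-0.06,0,0],[0,-0.06,0,0],[0,-0.06,0,0]],
])

```text
t: 9.93
ee_pos: [361.3, -66.2, 242.7]
tcp_rot: [0.0, 1.0, -0.001, 0.001]
force: [1.2, 0.5, 0.3]
grip_width: 85.8
grip_force: 0.0
```

```bash
python3 - <<'E'
from h import *
e=robot.observe()['ee_pos'];print(e)
f=robot.grab_frame("scene"); P=cloud(f)
m=(np.hypot(P[...,0]-361.5,P[...,1]+298)<45)&(P[...,2]>98)&(P[...,2]<125); Q=P[m]; print(len(Q),np.percentile(Q,[2,50,98],axis=0).round(1).tolist())
u,v=proj(f,[361.5,-298,100]); im=f["pixels"][int(v)-30:int(v)+40,int(u)-35:int(u)+35,::-1]
cv2.imwrite("pics/s3.png",cv2.resize(im,(420,420),interpolation=cv2.INTER_CUBIC))
E
```

```text
[361.32468213 -66.18238007 242.73156384]
119 [[332.1, -326.5, 98.4], [364.2, -293.8, 106.7], [394.4, -266.0, 114.3]]
```

View pics/s3.png

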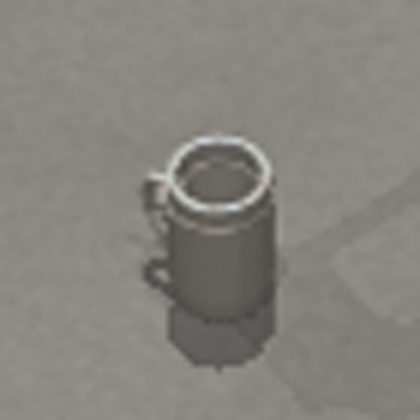

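The strainer's collar sits on the white mug's rim, at (218,180) in the crop. I'll check its numbers while going for the blue strainer.

Call:
jog_arm([
  [[0.033,-0.053,0,0],[0.033,-0.053,0,0],[0.033,-0.053,0,0],[0.033,-0.053,0,0],[0.033,-0.053,0,0],[0.033,-0.053,0,0],[0.033,-0.0515,0,0],[0,0,0,0]],
])

```text
t: 10.98
ee_pos: [594.3, 305.2, 240.6]
tcp_rot: [-0.001, 1.0, 0.002, 0.0]
force: [-0.7, -0.4, -0.3]
grip_width: 85.3
grip_force: 0.0
```

```bash
cat > ring.py <<'E'
from h import *
import sys
def ring(x,y,h,r):
    for n in("top","scene"):
        P=cloud(robot.grab_frame(n)).reshape(-1,3); c=np.array([x,y])
        for k in range(3):
            Q=P[(np.hypot(*(P[:,:2]-c).T)<r+6)&(abs(P[:,2]-h)<6)]
            if len(Q)<10: print(n,"few",len(Q)); break
            d=Q[:,:2]-c; b=((np.arctan2(d[:,1],d[:,0])+np.pi)*24/2/np.pi).astype(int); D=np.hypot(*d.T)
            E=np.array([Q[b==i][np.argmax(D[b==i])] for i in np.unique(b)])
            c=least_squares(lambda p:np.hypot(E[:,0]-p[0],E[:,1]-p[1])-r+1,c,loss="soft_l1").x
        else:
            R=Q[np.hypot(*(Q[:,:2]-c).T)>r-7]; A=np.c_[R[:,:2]-c,np.ones(len(R))]
            s=least_squares(lambda p:A@p-R[:,2],[0,0,h],loss="soft_l1").x
            print(n,len(Q),c.round(1),"z",s[2].round(1),"tilt",s[:2].round(3))
if __name__=="__main__": ring(*map(float,sys.argv[1:])); print(robot.observe()["ee_pos"].round(1))
E
python3 ring.py 361.5 -298 108 32.5
```

```text
top 170 [ 362.3 -297.8] z 108.1 tilt [-0.007  0.012]
scene 96 [ 363.1 -296.6] z 108.4 tilt [0.004 0.023]
[592.3 301.7 241.4]
```

Call:
jog_arm([
  [[0,0,0.04,0],[0,0,0.05,0],[0,0,0.04,0],[0,0,0.025,0],[0,0,0.018,0],[0,0,0.0115,0],[0,0,0,0],[0,0,0,0]],
])

```text
t: 12.08
ee_pos: [593.2, 301.9, 58.5]
tcp_rot: [-0.0, 1.0, 0.0, 0.001]
force: [-0.1, 0.0, 0.6]
grip_width: 85.2
grip_force: 0.0
```

Call:
jog_arm([
  [[0,0,0,0],[0,0,0,0],[0,0,0,0],[0,0,0,0],[0,0,0,0]],
], gripper=0.6, squeeze=25)

```text
t: 12.7
ee_pos: [593.0, 302.1, 58.7]
tcp_rot: [-0.0, 1.0, 0.0, 0.001]
force: [-1.4, 0.4, 5.9]
grip_width: 64.9
grip_force: 27.3
```

Call:
jog_arm([
  [[0,0,-0.008,0],[0,0,-0.02,0],[0,0,-0.03,0],[0,0,-0.03,0],[0,0,-0.027,0],[0,0,0,0]],
], squeeze=40)

```text
t: 13.45
ee_pos: [593.7, 302.2, 174.7]
tcp_rot: [-0.001, 1.0, 0.0, 0.002]
force: [0.3, 0.2, -1.5]
grip_width: 64.5
grip_force: 44.4
```

Call:
jog_arm([
  [[-0.01,0.013,0,0],[-0.024,0.031,0,0],[-0.026,0.035,0,0],[-0.026,0.035,0,0],[-0.026,0.035,0,0],[-0.022,0.028,0,0],[-0.01,0.012,0,0],[0,0,0,0]],
])

```text
t: 14.45
ee_pos: [447.5, 112.2, 171.8]
tcp_rot: [-0.0, 1.0, -0.001, -0.001]
force: [1.0, -0.4, -1.5]
grip_width: 64.7
grip_force: 44.5
```

```bash
python3 - <<'E'
from h import *
e=robot.observe()['ee_pos'];print(e)
f=robot.grab_frame("scene"); P=cloud(f)
u,v=proj(f,[449,113,120]); im=f["pixels"][int(v)-50:int(v)+50,int(u)-50:int(u)+50,::-1]
cv2.imwrite("pics/s4.png",cv2.resize(im,(400,400),interpolation=cv2.INTER_CUBIC))
E
```

```text
[447.47328198 112.2115013  171.81316951]
```

View pics/s4.png

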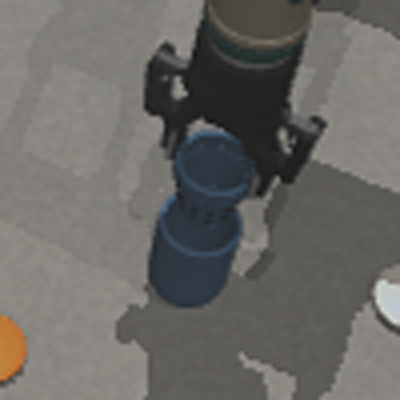

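The blue strainer is upright at (215,170), above the blue mug's mouth at (200,225).

Call:
jog_arm([
  [[0,0,0,0],[0,0,0.012,0],[0,0,0.015,0],[0,0,0.015,0],[0,0,0.01,0],[0,0,0.006,0],[0,0,0.004,0],[0,0,0,0]],
])

```text
t: 15.5
ee_pos: [448.5, 112.7, 110.3]
tcp_rot: [0.0, 1.0, 0.0, 0.0]
force: [-0.5, 0.5, -1.6]
grip_width: 64.0
grip_force: 44.5
```

Call:
jog_arm([
  [[0,0,0.003,0],[0,0,0.0015,0],[0,0,0.0008,0],[0,0,0.0007,0],[0,0,0,0],[0,0,0,0]],
])

```text
t: 16.25
ee_pos: [448.5, 112.6, 104.9]
tcp_rot: [0.0, 1.0, 0.0, 0.0]
force: [-1.1, -0.8, 5.9]
grip_width: 64.0
grip_force: 45.0
```

Call:
jog_arm([
  [[0,0,0,0],[0,0,0,0],[0,0,0,0],[0,0,0,0]],
], gripper=1)

```text
t: 16.75
ee_pos: [448.5, 112.7, 104.3]
tcp_rot: [0.0, 1.0, 0.0, -0.0]
force: [0.3, 0.0, 0.7]
grip_width: 85.2
grip_force: 0.0
```

Call:
jog_arm([
  [[0,0,-0.01,0],[0,0,-0.03,0],[0,0,-0.04,0],[0.04,0,0,0],[0.05,0,0,0],[0.05,-0.005,0,0],[0.043,-0.0045,0,0],[0,0,0,0]],
])

```text
t: 17.75
ee_pos: [634.5, 122.3, 184.2]
tcp_rot: [-0.0, 1.0, -0.0, 0.001]
force: [-0.3, 0.3, 0.3]
grip_width: 85.3
grip_force: 0.0
```

```bash
python3 ring.py 449 113 108 32.5
```

```text
top 168 [448.9 111.9] z 108.0 tilt [0.001 0.01 ]
scene 71 [449.3 113.8] z 108.3 tilt [-0.016  0.032]
[630.9 122.2 184.2]
```

Call:
jog_arm([
  [[0.0006,0,0.03,0],[0,0,0.04,0],[0,0,0.035,0],[0,0,0.02,0],[0,0,0.015,0],[0,0,0.008,0],[0,0,0.004,0],[0,0,0,0]],
], gripper=0.55)

```text
t: 18.85
ee_pos: [632.3, 122.2, 32.8]
tcp_rot: [0.0, 1.0, 0.0, 0.0]
force: [-0.0, -0.1, 0.0]
grip_width: 46.9
grip_force: 0.0
```

Call:
jog_arm([
  [[0,0,0,0],[0,0,0,0],[0,0,0,0],[0,0,0,0],[0,0,0,0],[0,0,0,0]],
], gripper=0.05, squeeze=25)

```text
t: 19.6
ee_pos: [632.5, 122.3, 33.1]
tcp_rot: [-0.0, 1.0, 0.0, 0.001]
force: [-0.6, 0.6, 5.2]
grip_width: 18.3
grip_force: 24.7
```

Call:
jog_arm([
  [[0,0,-0.006,0],[0,0,-0.02,0],[0,0,-0.035,0],[0,0,-0.04,0],[0,0,-0.025,0],[0,0,-0.01,0],[0,0,0,0]],
], squeeze=40)

```text
t: 20.48
ee_pos: [631.9, 122.1, 168.2]
tcp_rot: [0.0, 1.0, 0.0, 0.0]
force: [-0.4, -0.5, -0.9]
grip_width: 17.7
grip_force: 39.1
```

Call:
jog_arm([
  [[-0.012,0.001,0,0],[-0.03,0.001,0,0],[-0.035,0.002,0,0],[-0.035,0.002,0,0],[-0.035,0.0015,0,0],[-0.025,0.001,0,0],[-0.0105,0.0008,0,0],[0,0,0,0]],
])

```text
t: 21.48
ee_pos: [448.9, 112.9, 168.0]
tcp_rot: [0.0, 1.0, 0.0, -0.0]
force: [0.2, 0.1, -0.9]
grip_width: 17.7
grip_force: 39.1
```

```bash
python3 - <<'E'
from h import *
f=robot.grab_frame("scene"); P=cloud(f)
e=robot.observe()['ee_pos'];print(e)
d=P-[450,113,0]; m=(np.hypot(d[...,0],d[...,1])<42)&(P[...,2]>135)&(P[...,2]<158)&(f["pixels"][...,2]>f["pixels"][...,0]*1.2); Q=P[m]
print(len(Q),np.percentile(Q,[2,50,98],axis=0).round(1).tolist())
u,v=proj(f,[449,113,120]); im=f["pixels"][int(v)-50:int(v)+50,int(u)-50:int(u)+50,::-1]
cv2.imwrite("pics/s5.png",cv2.resize(im,(400,400),interpolation=cv2.INTER_CUBIC))
E
```

```text
[450.00092513 112.87950328 168.25036476]
190 [[422.0, 81.6, 143.5], [460.2, 115.1, 148.9], [480.3, 143.9, 155.3]]
```

View pics/s5.png

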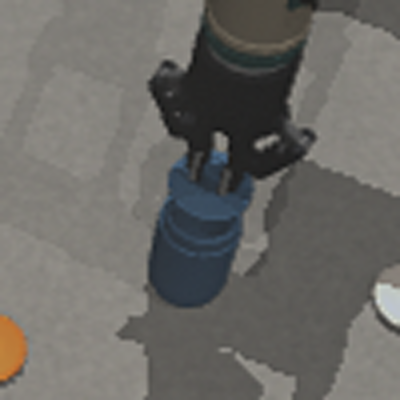

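The lid is level at (210,185), directly above the blue strainer's collar at (200,225).

Call:
jog_arm([
  [[0,0,0.008,0],[0,0,0.012,0],[0,0,0.006,0],[0,0,0.004,0],[0,0,0.0015,0],[0,0,0.0012,0],[0,0,0,0],[0,0,0,0]],
])

```text
t: 22.52
ee_pos: [449.7, 112.9, 135.9]
tcp_rot: [0.0, 1.0, 0.0, 0.0]
force: [0.9, 0.5, -0.9]
grip_width: 17.6
grip_force: 39.1
```

Call:
jog_arm([
  [[0,0,0.001,0],[0,0,0.0008,0],[0,0,0.0006,0],[0,0,0,0],[0,0,0,0]],
])

```text
t: 23.15
ee_pos: [449.6, 112.9, 134.1]
tcp_rot: [0.0, 1.0, 0.0, 0.0]
force: [-2.0, -1.8, 5.7]
grip_width: 17.7
grip_force: 39.8
```

Call:
jog_arm([
  [[0,0,0,0],[0,0,0,0],[0,0,0,0]],
], gripper=0.5)

```text
t: 23.52
ee_pos: [449.5, 112.9, 133.1]
tcp_rot: [0.0, 1.0, 0.0, -0.0]
force: [0.2, 0.6, -1.1]
grip_width: 42.6
grip_force: 0.0
```

Call:
jog_arm([
  [[0,0,-0.01,0],[0,0,-0.025,0],[0,0,-0.025,0],[-0.02,-0.04,0,0],[-0.025,-0.05,0,0],[-0.025,-0.05,0,0],[-0.018,-0.0345,0,0],[0,0,0,0]],
])

```text
t: 24.52
ee_pos: [360.4, 289.4, 193.9]
tcp_rot: [-0.0, 1.0, 0.002, 0.0]
force: [0.2, -0.3, 0.2]
grip_width: 42.7
grip_force: 0.0
```

```bash
python3 ring.py 449 113 114 34.5
```

```text
top 470 [449.3 111.9] z 113.2 tilt [0.008 0.008]
scene 243 [448.5 113.8] z 113.9 tilt [-0.001  0.011]
[361.7 287.4 193.7]
```

Call:
jog_arm([
  [[0,0,0.03,0],[0,0,0.045,0],[0,0,0.04,0],[0,0,0.02,0],[0,0,0.014,0],[0,0,0.008,0],[0,0,0.0035,0],[0,0,0,0]],
])

```text
t: 25.62
ee_pos: [362.0, 287.2, 33.0]
tcp_rot: [-0.0, 1.0, -0.0, 0.0]
force: [0.1, -0.1, -0.3]
grip_width: 43.0
grip_force: 0.0
```

Call:
jog_arm([
  [[0,0,0,0],[0,0,0,0],[0,0,0,0],[0,0,0,0],[0,0,0,0],[0,0,0,0]],
], gripper=0.05, squeeze=25)

```text
t: 26.38
ee_pos: [361.9, 287.5, 33.3]
tcp_rot: [-0.0, 1.0, 0.0, 0.001]
force: [-0.0, -2.1, 5.8]
grip_width: 18.2
grip_force: 24.7
```

Call:
jog_arm([
  [[0,0,-0.006,0],[0,0,-0.02,0],[0,0,-0.035,0],[0,0,-0.04,0],[0,0,-0.035,0],[0,0,-0.02,0],[0,0,-0.004,0],[0,0,0,0]],
], squeeze=40)

```text
t: 27.38
ee_pos: [361.0, 287.2, 192.2]
tcp_rot: [0.0, 1.0, 0.0, -0.0]
force: [0.3, 0.2, -0.5]
grip_width: 17.9
grip_force: 39.1
```

Call:
jog_arm([
  [[0,0.015,0,0],[0,0.035,0,0],[0,0.045,0,0],[0,0.045,0,0],[0,0.045,0,0],[0,0.045,0,0],[0,0.045,0,0],[0,0.045,0,0]],
])

```text
t: 28.38
ee_pos: [360.1, -34.4, 191.9]
tcp_rot: [-0.0, 1.0, -0.0, -0.001]
force: [1.0, 0.5, -0.6]
grip_width: 17.5
grip_force: 39.2
```

Call:
jog_arm([
  [[0,0.045,0,0],[0,0.045,0,0],[0,0.045,0,0],[0,0.045,0,0],[0,0.04,0,0],[0,0.03,0,0],[0.0005,0.015,0,0],[0,0,0,0]],
])

```text
t: 29.38
ee_pos: [361.5, -297.7, 192.1]
tcp_rot: [-0.001, 1.0, -0.001, -0.001]
force: [-0.4, 0.4, -1.6]
grip_width: 17.8
grip_force: 39.3
```

```bash
python3 - <<'E'
from h import *
f=robot.grab_frame("scene"); P=cloud(f)
e=robot.observe()['ee_pos'];print(e)
u,v=proj(f,[361,-298,130]); im=f["pixels"][int(v)-50:int(v)+50,int(u)-50:int(u)+50,::-1]
cv2.imwrite("pics/s6.png",cv2.resize(im,(400,400),interpolation=cv2.INTER_CUBIC))
E
```

```text
[ 361.42042861 -296.76570312  192.1869148 ]
```

View pics/s6.png

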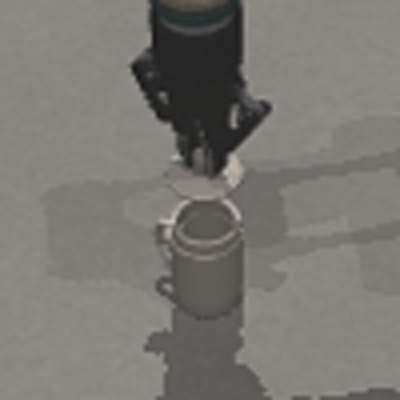

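The lid is level at (203,177), above the white strainer at (207,220).

Call:
jog_arm([
  [[0.0005,0.0006,0.012,0],[0,0,0.02,0],[0,0,0.012,0],[0,0,0.006,0],[0,0,0.004,0],[0,0,0.0015,0],[0,0,0,0],[0,0,0,0]],
])

```text
t: 30.42
ee_pos: [362.7, -298.4, 137.6]
tcp_rot: [0.0, 1.0, -0.0, 0.0]
force: [-0.7, 0.2, 0.0]
grip_width: 17.8
grip_force: 39.3
```

Call:
jog_arm([
  [[0,-0.0006,0.0015,0],[0,0,0.001,0],[0,0,0.0008,0],[0,0,0.0006,0],[0,0,0,0],[0,0,0,0]],
])

```text
t: 31.18
ee_pos: [362.6, -297.7, 134.4]
tcp_rot: [0.0, 1.0, 0.0, 0.0]
force: [-1.2, 1.8, 6.2]
grip_width: 17.7
grip_force: 40.0
```

Seated at the expected height; release and back off.

Call:
jog_arm([
  [[0,0,0,0],[0,0,0,0],[0,0,0,0]],
], gripper=0.5)

```text
t: 31.55
ee_pos: [362.6, -297.6, 133.3]
tcp_rot: [-0.0, 1.0, 0.0, -0.0]
force: [-0.0, -0.8, 0.0]
grip_width: 42.7
grip_force: 0.0
```

Call:
jog_arm([
  [[0,0,-0.01,0],[0,0,-0.025,0],[0,0,-0.035,0],[0,0,-0.04,0],[0,-0.05,0,0],[0,-0.06,0,0],[0,-0.06,0,0],[0,-0.03,0,0]],
])

```text
t: 32.55
ee_pos: [361.8, -95.1, 244.1]
tcp_rot: [-0.0, 1.0, 0.001, 0.0]
force: [0.4, -0.3, -0.1]
grip_width: 42.9
grip_force: 0.0
```

```bash
python3 ring.py 362 -298 114 34.5; python3 ring.py 449 113 114 34.5; python3 - <<'E'
from h import *
f=robot.grab_frame("scene"); cv2.imwrite("pics/end.png",cv2.resize(f["pixels"][80:300,120:420,::-1],None,fx=2.5,fy=2.5))
E
```

```text
top 475 [ 362.3 -297.5] z 113.0 tilt [-0.003 -0.003]
scene 173 [ 362.3 -296.7] z 114.0 tilt [ 0.004 -0.005]
[361.9 -95.  244.1]
top 470 [449.3 112.1] z 113.0 tilt [-0.002 -0.001]
scene 243 [449.  113.9] z 114.0 tilt [ 0.01  -0.001]
[362.9 -97.7 244. ]
```

View pics/end.png

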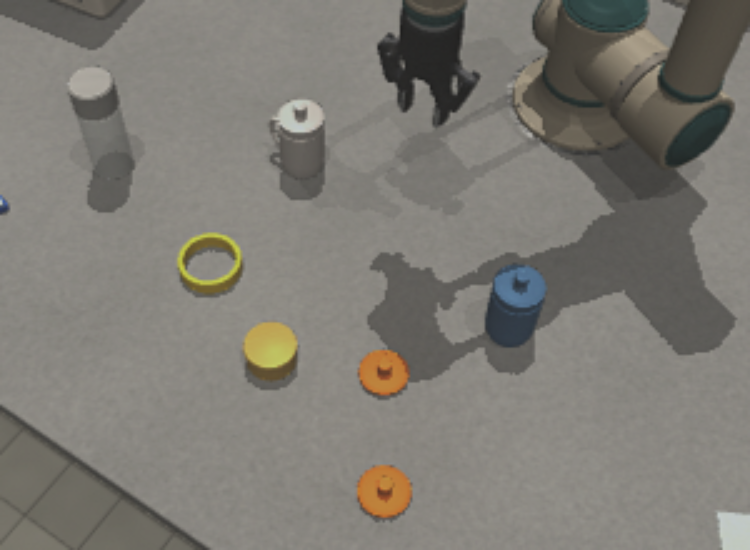

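The white mug at (301,135) and the blue mug at (515,300) are both complete, with level lids. The bystanders are where they were.

```bash
python3 -c "
from bench import robot
print(robot.close_job())"
```

```text
the job is handed in; nothing more can be done
None
```

I put both mugs back together, each strainer home and each lid seated knob up, and handed the job in at about 33 s of the 131 s allowed; the last check showed both lids level at the expected height and the bystanders unmoved, but the judge's verdict was not shown.

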